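# Angle gauge held on its set mark for the recording camera

## Robot

A 6-joint arm with a two-finger parallel gripper is mounted at the origin on the work surface. World frame = base frame: x ahead of the robot, y to its left, z up, the work surface at z = 0. Lengths are in mm, angles in rad, forces in N, time in s.
With the tool pointing down it reaches from about 300 to 775 mm from the base axis. Payload 14.6 kg.
Tool frame: the origin (TCP) lies at the very end of the fingers, on their centre line; the grasp point (between the pads) lies 19 mm behind it; z points along the fingers, y is the line along which they close (so a half turn about z gives the same grasp; the last joint's range is limited). The gripper opens to 94 mm and grips with 3 to 60 N. Pads are 16 mm wide; open, the fingers measure 119 mm over their backs; the gripper's body (75 mm by 177 mm) begins 78 mm behind the grasp point.
Start: joints at [-0.067, 0.3, 1.521, -0, 1.321, -0.067], TCP at [549.99, -0.002, 205.446] pointing down, gripper open.
Joint ranges: [-3.03, 3.03], [-0.79, 2.21], [0.23, 2.52], [-1.04, 4.18], [0, 3.07], [-2.55, 2.55]. Speed limits (rad/s): [2.22, 2.22, 2.57, 3.14, 3.14, 3.14].

## Interface

Orientations are given as [roll, pitch, yaw] about the fixed x, y, z axes, in that order (R = Rz(yaw) Ry(pitch) Rx(roll)).
In Python, from cell import manip gives the robot as it stands. The module is installed in compiled form; this text tells all that it offers.
- The arm moves only by the shell command python3 -m inch 'ROWS' [FORCE]. ROWS is JSON, a list of rows, each an object of numbers: "gripper": the opening, from 0 (shut) to 1 (fully open); "dx", "dy", "dz": the shift along the world's x, y, z in m; "wx", "wy", "wz": the turn, a rotation vector about the world's x, y, z in degrees. A call has exactly 5 rows; each row is the pose to reach, as a shift and turn from the pose commanded when the call began; what a row does not reach only later rows make up. A row lasts 1/12 s, in which the tool goes at most 41.7 mm and 7.16 degrees, less where a joint would pass 70% of its speed; a pose out of reach is approached as far as the arm can. A call with a gripper value outside its range is refused whole. The fingers move at their own pace and stop on an object; FORCE is the grip in N (left out, the last holds). Time passes only in rows, so rows that repeat a pose let the fingers close, or fill a call up. It gives the time, the measured TCP pose, the force, the opening and the grip force at its end, in the units of the state.
- manip.read_state(): the state, without advancing time (a new reading comes with each control period).
- manip.camera(name): name is "scene" or "side" or "wrist"; returns the picture (384x512x3 uint8, blue, green, red); there is no depth.
- manip.camera_info(name): a dict with "camera_matrix" (3x3 intrinsics, pixels), "R" (3x3) and "t" (3): a world point X has camera coordinates R X + t; the wrist camera has in their place "tool_from_camera" (4x4, takes a point from camera to tool coordinates, whose origin is the TCP and whose axes are the flange's). Camera axes: x right, y down, z forward; pixel columns grow to the right and rows downward; lengths in mm; the calibration is good to about 2 mm. A picture is of the moment at which its call begins: read the wrist's pose just before it. camera_info takes no time and is no camera call.
- manip.sign_off(): hands the job in; it is judged then, once.
The state is a dict: "clock": time; "joints": joint angles; "qd": joint speeds; "effort": joint torques, N m; "eef_pos": TCP position; "eef_rot": TCP orientation; "wrist_force": force on the tool from outside, world axes, zero at the start; "moment": the same for the moment, N m; "finger_gap": finger opening in mm; "finger_force": force on a finger pad.
Only numpy, scipy, OpenCV 4.12 (cv2) and the standard library are available. Lean on these libraries where they do the work, as an engineer would, in place of code of your own. Each camera call takes 0.05 s, during which the arm holds its last target. There are 200 camera calls.

## Task

Start the recording: press the button on the camera's release puck fully down and let it come back up. Then take the angle gauge by its top grip and set it down upright with the middle of its foot on the high crest of the uneven stud block, across the crest and with the dial facing the camera's side, and only then rock it over on the crest until the swinging needle has settled on the set hand. Finish while still holding it like that for the camera, its foot pressed lightly on the crest and on nothing else, and leave the other things where they are.

Things in the scene. Friction and masses are not known exactly. Their poses are not given: they have to be found in the camera images.
- gauge: pendulum angle gauge, 0.34 to 0.6 kg, 160 mm tall: flat foot bar 36 (x) x 124 (y) x 12 mm, round grey case 112 mm in diameter and 28 mm thick, centre 68 mm up, and on top a black grip 20 mm thick (x), 66 mm long (y), 124 to 160 mm up. White dial on the +x face. Origin: centre of the foot's underside; x out of the dial, y to the right as one looks at the dial, z up. Starts upright on the worktop offcut
- grip (a point): middle of the gauge's top grip block, 141 mm above the underside of the foot; pinch it across its 20 mm thickness (gauge x)
- sight (a point): a point straight out in front of the dial, 115 mm along the gauge's x from its mid plane, at dial-centre height: shows which way the dial looks
- needle (a joint): angle of the swinging needle on the dial (rad), 0 at the dial's zero, growing counter-clockwise (to the left) as one looks at the dial. A weight keeps the needle plumb: leaning the gauge clockwise (its +y side down) by an angle moves it that much in the positive direction. Disturbed, it swings about three times a second and settles in about a second; shielded by the dial's rim
- set_hand (a joint): angle of the set hand on the dial (rad), same zero and direction as the needle; set between 0.17 and 0.37 (left of zero), a different value each time; it stays where it is on the dial and cannot be touched
- needle_tip (a point): upper tip of the thin black needle, 40 mm from its pivot at the dial centre (pivot 68 mm above the foot's underside), 16.5 mm in front of the gauge's mid plane
- set_tip (a point): inner point of the set hand, a short broad black arrow head, 11 mm long and 13 mm wide, at the dial's rim that points to the centre; also 40 mm from the pivot and 16.5 mm in front, so that the two tips meet when the needle is on the set hand
- stud: uneven stud block, fixed: cast grey, on a foot plate 70 (x) x 110 (y) x 8 mm. On top two rounded ridges along its x, 46 mm long, 11 mm in radius: the high crest, 53 mm above the bench, at y = +14 mm, and a lower shoulder, 45 mm up, at y = -24 mm; left across both, the gauge leans the wrong way. Nothing stands beyond the crest on the +y side. Origin: centre of the underside; x to the camera's side, z up
- crest (a point): top of the middle of the stud block's high crest, 53 mm above the bench; the crest's rounding is centred 11 mm below this point
- offcut: dark worktop offcut lying on the bench, fixed, 130 (x) x 160 (y) x 20 mm; the gauge is parked on it. Origin: centre of the underside
- rec (a joint): travel of the push button (m): 0 up, 0.006 fully down; it needs about 5 N and springs back up
- rec_top (a point): centre of the top of the push button, black, 28 mm in diameter, standing 10 mm above its round steel collar of 44 mm diameter on a grey puck 70 x 100 x 24 mm (fixed); 46 mm above the bench when up
- reccam: recording camera on a small tripod, fixed, 130 mm tall, about 0.2 m beyond the stud block; origin: on the bench under it
- tape: roll of paper tape lying flat, 92 mm in diameter, 24 mm high; bystander. Origin: centre of the underside
- beaker: small glass beaker, 60 mm in diameter, 75 mm high; bystander. Origin: centre of the underside
- amber: amber reagent bottle, 52 mm in diameter, 110 mm high; bystander. Origin: centre of the underside
- dishes: stack of three culture dishes, 90 mm in diameter, 42 mm high; bystander. Origin: centre of the underside
- spray: white spray bottle, 68 mm in diameter, 184 mm high; bystander. Origin: centre of the underside
- rack: red tube rack with capped tubes, 90 x 200 x 95 mm; bystander. Origin: centre of the underside
- tipbox: box of pipette tips, 120 x 80 x 63 mm; bystander. Origin: centre of the underside
- brush: small white-handled brush about 200 mm long lying on the bench along its own x; bystander
There are look-alikes about, which are no part of the job. What is shaped like the stud but purple is not meant.

How it is judged:
By the outcome, as a careful person would: the job done as asked, in the order asked, and still so for the second after the job is handed in, while the arm keeps its last pose, push and grip.
It also fails if it takes over 64 s, if anything falls off the work surface, if the arm or the gripper's body presses on something with over 40 N, if the wrist force passes 120 N, or if a joint passes its speed limit or range.

## Working session

There is one attempt and no reset: what is moved stays moved. The work goes in short steps, Python scripts to look and compute and a shell command to move; the robot and the scene stay as the last step left them, time stands still between calls to the robot, and variables do not carry over. Pictures are saved under pics/ and viewed, at most 10 in all, crops included, and the job is handed in when it is done.

```bash
mkdir -p pics
cat > h.py <<'E'
import numpy as np, cv2
from cell import manip
from scipy.spatial.transform import Rotation as Ro
def cam(n):
    i=manip.camera_info(n);K=np.array(i["camera_matrix"])
    if n=="wrist":
        s=manip.read_state();T=np.array(i["tool_from_camera"])
        Rt=Ro.from_euler('xyz',s["eef_rot"]).as_matrix()
        Rc=Rt@T[:3,:3];c=Rt@T[:3,3]+np.array(s["eef_pos"])
        return K,Rc.T,-Rc.T@c
    return K,np.array(i["R"]),np.array(i["t"])
def ray(C,u,v):
    K,R,t=C;d=R.T@np.linalg.inv(K)@[u,v,1];return -R.T@t,d/np.linalg.norm(d)
def onz(C,u,v,z):
    o,d=ray(C,u,v);return o+d*(z-o[2])/d[2]
def tri(*rs):
    A=sum(np.eye(3)-np.outer(d,d) for o,d in rs);b=sum((np.eye(3)-np.outer(d,d))@o for o,d in rs)
    return np.linalg.solve(A,b)
def proj(C,X):
    K,R,t=C;p=K@(R@np.array(X)+t);return p[:2]/p[2]
E
python3 - <<'E'
from h import *
np.set_printoptions(precision=1,suppress=True)
s=manip.read_state();print(s)
ims=[]
for n in("scene","side","wrist"):
    C=cam(n);im=manip.camera(n);cv2.imwrite(f"pics/raw_{n}.png",im)
    print(n,C[0][0,0],-C[1].T@C[2],C[1][2])
for n in("scene","side"):
    cv2.imwrite(f"pics/a_{n}.png",cv2.resize(cv2.imread(f"pics/raw_{n}.png"),(800,600),interpolation=cv2.INTER_CUBIC))
E
```

```text
{'clock': 0.0, 'joints': array([-0.1,  0.3,  1.5,  0. ,  1.3, -0.1]), 'qd': array([-0.,  0.,  0., -0.,  0.,  0.]), 'effort': array([ -0. , -53.2, -35.3,   0.1,   0. ,  -0. ]), 'eef_pos': array([549.7,   0. , 204.9]), 'eef_rot': array([-3.1, -0. ,  1.6]), 'wrist_force': array([-0.2, -1.2,  1.5]), 'moment': array([ 0., -0.,  0.]), 'finger_force': 0.0, 'finger_gap': 93.93781137368377}
scene 362.448851757511 [1231.1 -237.2 1138.5] [-0.5  0.2 -0.8]
side 489.94053028275937 [  212.3 -1083.3  1120.7] [ 0.2  0.7 -0.7]
wrist 264.94567988851054 [550.5  66.2 384.6] [ 0.  -0.2 -1. ]
```

View pics/a_scene.png

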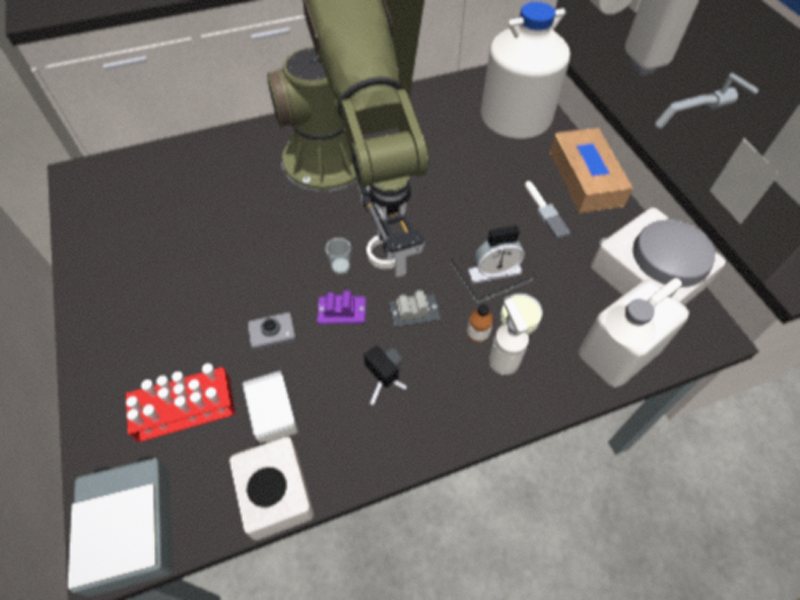

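View pics/a_side.png

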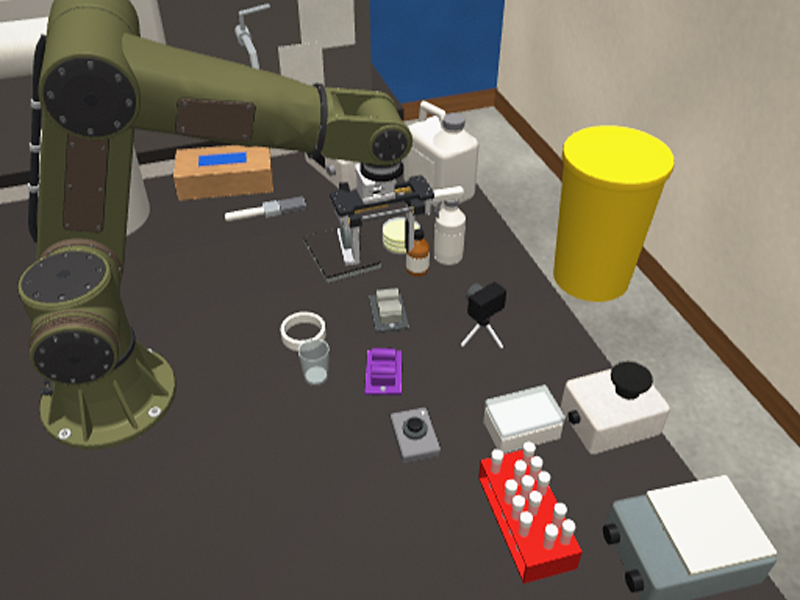

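View pics/raw_wrist.png

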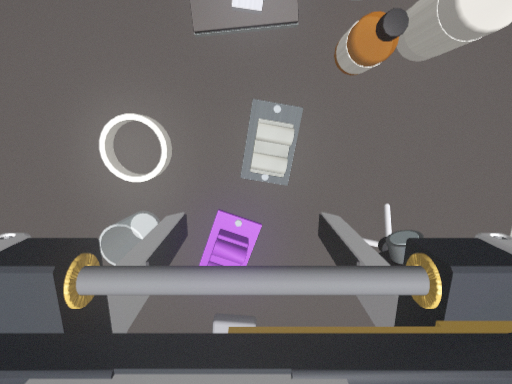

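The scene view (800×600) shows the puck at (271,326), the grey stud at (414,307), the purple decoy at (341,308), the gauge at (498,258) with its dial towards the scene camera, and the reccam at (385,368). The wrist view shows the grey stud at (271,142), with its ridges at (275,132) and (269,162).

Run:
```python
from h import *
np.set_printoptions(precision=1,suppress=True)
I={n:cv2.imread(f"pics/raw_{n}.png") for n in("scene","side","wrist")};C={n:cam(n) for n in I}
f=800/512
def blob(n,m,box):
    x0,y0,x1,y1=box;z=np.zeros_like(m);z[y0:y1,x0:x1]=m[y0:y1,x0:x1]
    k,l,st,ce=cv2.connectedComponentsWithStats(z);i=1+np.argmax(st[1:,4]);print(n,st[i],ce[i]);return ce[i],(l==i).astype(np.uint8)
V={n:cv2.cvtColor(I[n],cv2.COLOR_BGR2HSV)[...,2] for n in I}
# button: dark blob on grey puck
b={}
for n,p in(("scene",(270,326)),("side",(414,426))):
    x,y=np.array(p)/f;x,y=int(x),int(y)
    print(n,V[n][y-9:y+10:3,x-15:x+16:3])
    b[n],_=blob(n,((V[n]<42)*255).astype(np.uint8),(x-9,y-9,x+10,y+9))
    print(onz(C[n],*b[n],44))
print("btn tri",tri(*[ray(C[n],*b[n]) for n in b]))
# puck outline scene
# stud in wrist
w=V["wrist"];m=((w>120)*255).astype(np.uint8)
c,k=blob("ridges",m,(246,110,302,185))
h=cv2.cvtColor(I["wrist"],cv2.COLOR_BGR2HSV)
pm=((w>62)*255).astype(np.uint8);c2,k2=blob("stud",pm,(230,90,315,195))
cn=max(cv2.findContours(k2,0,2)[0],key=cv2.contourArea);r=cv2.minAreaRect(cn);print(r);
print("plate corners@8",[onz(C["wrist"],*p,8)[:2] for p in cv2.boxPoints(r)],onz(C["wrist"],*r[0],8))
cv2.imwrite("pics/crop1.png",np.hstack([cv2.resize(I["wrist"][85:200,230:320],(470,600),interpolation=2),cv2.resize(I["scene"][140:190,290:345],(330,600),interpolation=2)]))
for n in("scene","side"):print("purple",n)
# scene gauge grip: dark blob near (504,235)
x,y=int(504/f),int(236/f);g,k=blob("grip",((V["scene"]<40)*255).astype(np.uint8),(x-14,y-10,x+14,y+9))
print("grip",onz(C["scene"],*g,161));print(cv2.minAreaRect(max(cv2.findContours(k,0,2)[0],key=cv2.contourArea)))
foot=[onz(C["scene"],u/f,v/f,26) for u,v in((470,275),(521,270))];print("foot",foot)
```

```text
scene [[ 74  73  71  73  70  75  72  75  82  95  75]
 [ 75  76  69  78  91 101 133 166 172 165  73]
 [ 77 126 148 164 109  55  85 154 170 172  85]
 [ 73 166 172 151  50  49  45 103 172 176 112]
 [ 73 165 171 158  85  58  84 105 175 180 143]
 [ 74 151 173 172 116  94 112 166 175 193 155]
 [ 74 147 174 174 173 171 164 154 135 106  92]]
scene [170 208   1   1   1] [170. 208.]
[ 518.7 -286.5   44. ]
side [[ 70  65  81 134 139 163 159 247 145  71  72]
 [ 54 161 159 160 162 136 155 159 163  72  71]
 [ 67 160 158 136  44  37  37  82 160  67  72]
 [ 71 141 159  91  26  45  46  58 124 124  72]
 [ 70  75 160  51  86  16  11 101 118 165  71]
 [ 70  61 164 143  67  94  94  65 164 160  54]
 [ 72  71 144 160 153 106 134 164 160 160 148]]
side [261 268   9   9  42] [265.  271.4]
[ 516.2 -286.4   44. ]
btn tri [ 517.  -286.    42.4]
ridges [ 246  110   56   75 3522] [271.4 144.6]
stud [ 230   90   85  105 8925] [272. 142.]
((272.0, 142.0), (104.0, 84.0), 90.0)
plate corners@8 [array([520.7, 118.8]), array([633.2, 118.8]), array([640.8, -24.4]), array([518. , -24.5])] [578.1  50.3   8. ]
purple scene
purple side
grip [313 147  19  10 109] [321.5 151.6]
grip [554.7 265.  161. ]
((322.0692443847656, 151.55386352539062), (7.318049430847168, 18.605209350585938), 82.87498474121094)
foot [array([541.4, 207.6,  26. ]), array([571. , 330.7,  26. ])]
```

View pics/crop1.png

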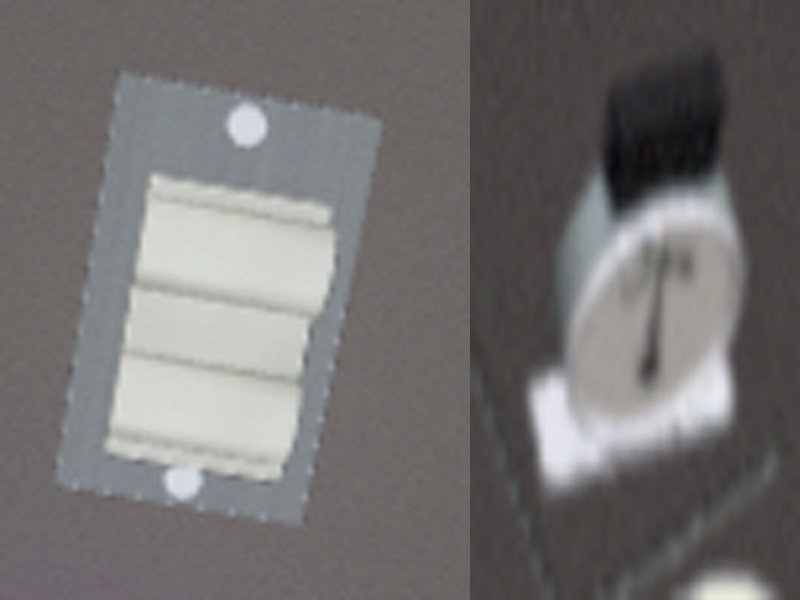

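The crop shows the stud's plate corners at (122,73), (381,119), (302,523) and (58,487). The high crest is the upper ridge. The gauge's needle is near plumb, with the dial facing +x. Next I press the button, and work out the stud pose alongside it.

```bash
python3 - <<'E'
from h import *
np.set_printoptions(precision=1,suppress=True)
C=cam("wrist")
uv=lambda x,y:(230+x/5.222-.4,85+y/5.217-.4)
P=[onz(C,*uv(*p),8)[:2] for p in((122,73),(381,119),(302,523),(58,487))]
print(P);c=np.mean(P,0);yv=(P[0]+P[1]-P[2]-P[3])/2;xv=(P[1]+P[2]-P[0]-P[3])/2
print(c,np.linalg.norm(yv),np.linalg.norm(xv),np.degrees(np.arctan2(-yv[0],yv[1])),np.degrees(np.arctan2(xv[1],xv[0])))
y=yv/np.linalg.norm(yv);print("crest",c+14*y)
for p in((148,232),(333,262)):print("ridge mid ends @53",onz(C,*uv(*p),53))
E
python3 -m inch '[{"gripper":0,"dx":-0.006,"dy":-0.04},{"gripper":0,"dx":-0.012,"dy":-0.08},{"gripper":0,"dx":-0.018,"dy":-0.12},{"gripper":0,"dx":-0.024,"dy":-0.16},{"gripper":0,"dx":-0.03,"dy":-0.2}]' 20
python3 -m inch '[{"gripper":0,"dx":-0.002,"dy":-0.03,"dz":-0.025},{"gripper":0,"dx":-0.003,"dy":-0.06,"dz":-0.05},{"gripper":0,"dx":-0.003,"dy":-0.086,"dz":-0.08},{"gripper":0,"dx":-0.003,"dy":-0.086,"dz":-0.115},{"gripper":0,"dx":-0.003,"dy":-0.086,"dz":-0.145}]'
```

```text
[array([551.5, 107.9]), array([618.8,  96.5]), array([601.5, -10.8]), array([533.9,  -0.7])]
[576.4  48.2] 109.33963749112084 68.38066262362499 -9.179651834411036 -9.038269974013147
crest [578.7  62.1]
ridge mid ends @53 [557.4  67.7  53. ]
ridge mid ends @53 [600.8  60.9  53. ]validation failed for argument at $[0]...
validation failed for argument at $[0]...
```

```bash
python3 -m inch '[{"gripper":0,"dx":-0.006,"dy":-0.04,"dz":0,"wx":0,"wy":0,"wz":0},{"gripper":0,"dx":-0.012,"dy":-0.08,"dz":0,"wx":0,"wy":0,"wz":0},{"gripper":0,"dx":-0.018,"dy":-0.12,"dz":0,"wx":0,"wy":0,"wz":0},{"gripper":0,"dx":-0.024,"dy":-0.16,"dz":0,"wx":0,"wy":0,"wz":0},{"gripper":0,"dx":-0.03,"dy":-0.2,"dz":0,"wx":0,"wy":0,"wz":0}]' 20
python3 -m inch '[{"gripper":0,"dx":-0.002,"dy":-0.03,"dz":-0.025,"wx":0,"wy":0,"wz":0},{"gripper":0,"dx":-0.003,"dy":-0.06,"dz":-0.05,"wx":0,"wy":0,"wz":0},{"gripper":0,"dx":-0.003,"dy":-0.086,"dz":-0.08,"wx":0,"wy":0,"wz":0},{"gripper":0,"dx":-0.003,"dy":-0.086,"dz":-0.115,"wx":0,"wy":0,"wz":0},{"gripper":0,"dx":-0.003,"dy":-0.086,"dz":-0.145,"wx":0,"wy":0,"wz":0}]'
```

```text
clock: 0.57
eef_pos: [519.3, -201.7, 205.4]
eef_rot: [-3.141, -0.0, 1.571]
wrist_force: [0.6, -0.1, 0.4]
finger_gap: 64.0
finger_force: 0.0
clock: 0.98
eef_pos: [516.0, -287.1, 58.0]
eef_rot: [-3.141, -0.001, 1.569]
wrist_force: [0.8, 0.2, -0.5]
finger_gap: 31.0
finger_force: 0.0
```

```bash
python3 -m inch '[{"gripper":0,"dx":0,"dy":0,"dz":0,"wx":0,"wy":0,"wz":0},{"gripper":0,"dx":0,"dy":0,"dz":0,"wx":0,"wy":0,"wz":0},{"gripper":0,"dx":0,"dy":0,"dz":0,"wx":0,"wy":0,"wz":0},{"gripper":0,"dx":0,"dy":0,"dz":0,"wx":0,"wy":0,"wz":0},{"gripper":0,"dx":0,"dy":0,"dz":-0.008,"wx":0,"wy":0,"wz":0}]'
python3 -m inch '[{"gripper":0,"dx":0,"dy":0,"dz":-0.004,"wx":0,"wy":0,"wz":0},{"gripper":0,"dx":0,"dy":0,"dz":-0.008,"wx":0,"wy":0,"wz":0},{"gripper":0,"dx":0,"dy":0,"dz":-0.011,"wx":0,"wy":0,"wz":0},{"gripper":0,"dx":0,"dy":0,"dz":-0.011,"wx":0,"wy":0,"wz":0},{"gripper":0,"dx":0,"dy":0,"dz":-0.011,"wx":0,"wy":0,"wz":0}]'
```

```text
clock: 1.4
eef_pos: [518.6, -286.7, 55.6]
eef_rot: [3.137, 0.003, 1.571]
wrist_force: [1.1, -0.3, 0.2]
finger_gap: 0.6
finger_force: 0.0
clock: 1.82
eef_pos: [517.2, -286.0, 41.7]
eef_rot: [3.141, -0.0, 1.571]
wrist_force: [-0.3, 1.5, 4.5]
finger_gap: 0.4
finger_force: 2.0
```

```bash
python3 -m inch '[{"gripper":0,"dx":0,"dy":0,"dz":-0.001,"wx":0,"wy":0,"wz":0},{"gripper":0,"dx":0,"dy":0,"dz":-0.002,"wx":0,"wy":0,"wz":0},{"gripper":0,"dx":0,"dy":0,"dz":-0.003,"wx":0,"wy":0,"wz":0},{"gripper":0,"dx":0,"dy":0,"dz":-0.003,"wx":0,"wy":0,"wz":0},{"gripper":0,"dx":0,"dy":0,"dz":-0.003,"wx":0,"wy":0,"wz":0}]'
```

```text
clock: 2.23
eef_pos: [517.3, -286.1, 40.0]
eef_rot: [3.141, 0.0, 1.571]
wrist_force: [-4.7, 5.3, 18.8]
finger_gap: 0.4
finger_force: 9.4
```

```bash
python3 -m inch '[{"gripper":0,"dx":0,"dy":0,"dz":0.01,"wx":0,"wy":0,"wz":0},{"gripper":0,"dx":0,"dy":0,"dz":0.03,"wx":0,"wy":0,"wz":0},{"gripper":0,"dx":0,"dy":0,"dz":0.07,"wx":0,"wy":0,"wz":0},{"gripper":0,"dx":0,"dy":0,"dz":0.11,"wx":0,"wy":0,"wz":0},{"gripper":0,"dx":0,"dy":0,"dz":0.15,"wx":0,"wy":0,"wz":0}]'
python3 - <<'E'
from h import *
np.set_printoptions(precision=0,suppress=True)
C=cam("scene");f=800/512
for n,u,v,z in(("amber cap",483,310,110),("spray top",517,302,175),("spray base",506,368,3),("dishes top",522,310,42),("reccam",383,355,120),("beaker top",338,243,75)):print(n,onz(C,u/f,v/f,z))
i=manip.camera_info("wrist")["tool_from_camera"];print(np.round(i,2))
E
```

```text
clock: 2.65
eef_pos: [516.4, -285.8, 189.9]
eef_rot: [-3.14, -0.0, 1.571]
wrist_force: [-0.0, 0.4, -0.0]
finger_gap: 0.5
finger_force: 0.0
amber cap [688. 162. 110.]
spray top [729. 210. 175.]
spray base [788. 186.   3.]
dishes top [683. 272.  42.]
reccam [720. -78. 120.]
beaker top [375. -70.  75.]
[[   0.   -1.   -0.   66.]
 [   1.   -0.    0.    1.]
 [  -0.   -0.    1. -180.]
 [   0.    0.    0.    1.]]
```

```bash
python3 -m inch '[{"gripper":0,"dx":0.01,"dy":0.04,"dz":0,"wx":0,"wy":0,"wz":0},{"gripper":0,"dx":0.02,"dy":0.08,"dz":0,"wx":0,"wy":0,"wz":0},{"gripper":0,"dx":0.03,"dy":0.12,"dz":0,"wx":0,"wy":0,"wz":0},{"gripper":0,"dx":0.04,"dy":0.16,"dz":0,"wx":0,"wy":0,"wz":0},{"gripper":0,"dx":0.05,"dy":0.2,"dz":0,"wx":0,"wy":0,"wz":0}]'
python3 -m inch '[{"gripper":0,"dx":0.01,"dy":0.04,"dz":0,"wx":0,"wy":6,"wz":0},{"gripper":0,"dx":0.02,"dy":0.08,"dz":0,"wx":0,"wy":12,"wz":0},{"gripper":0,"dx":0.03,"dy":0.12,"dz":0,"wx":0,"wy":18,"wz":0},{"gripper":0,"dx":0.04,"dy":0.16,"dz":0,"wx":0,"wy":24,"wz":0},{"gripper":0,"dx":0.05,"dy":0.2,"dz":0,"wx":0,"wy":30,"wz":0}]'
python3 -m inch '[{"gripper":0,"dx":0.02,"dy":0.036,"dz":0,"wx":0,"wy":0,"wz":0},{"gripper":0,"dx":0.024,"dy":0.036,"dz":0,"wx":0,"wy":0,"wz":0},{"gripper":0,"dx":0.024,"dy":0.036,"dz":0,"wx":0,"wy":0,"wz":0},{"gripper":0,"dx":0.024,"dy":0.036,"dz":0,"wx":0,"wy":0,"wz":0},{"gripper":0,"dx":0.024,"dy":0.036,"dz":0,"wx":0,"wy":0,"wz":0}]'
python3 - <<'E'
from h import *
np.set_printoptions(precision=3,suppress=True)
C=cam("wrist");np.save("C1.npy",np.hstack([C[0],C[1],np.array(C[2])[:,None]]))
im=np.mean([manip.camera("wrist").astype(float) for _ in range(4)],0).astype(np.uint8);cv2.imwrite("pics/raw_dial.png",im)
p=proj(C,[555,267,88]);print(p,manip.read_state()["eef_pos"],manip.read_state()["clock"])
x,y=[int(v) for v in p];x0=max(0,x-70);y0=max(0,y-90);c=im[y0:y0+140,x0:x0+140];print(x0,y0)
cv2.imwrite("pics/dial.png",np.hstack([cv2.resize(c,(560,560),interpolation=2),cv2.resize(im,(240,560))]))
E
```

```text
clock: 3.07
eef_pos: [566.9, -84.2, 188.4]
eef_rot: [-3.141, 0.0, 1.57]
wrist_force: [0.8, 0.4, -0.1]
finger_gap: 0.5
finger_force: 0.0
clock: 3.48
eef_pos: [616.0, 111.8, 188.6]
eef_rot: [-2.625, 0.001, 1.572]
wrist_force: [-0.7, -0.4, -0.1]
finger_gap: 0.4
finger_force: 0.0
clock: 3.9
eef_pos: [640.0, 144.0, 189.1]
eef_rot: [-2.631, -0.0, 1.569]
wrist_force: [0.0, -0.5, -0.6]
finger_gap: 0.4
finger_force: 0.0
[228.961  76.887] [640.074 144.398 189.491] 4.1
158 0
```

View pics/dial.png

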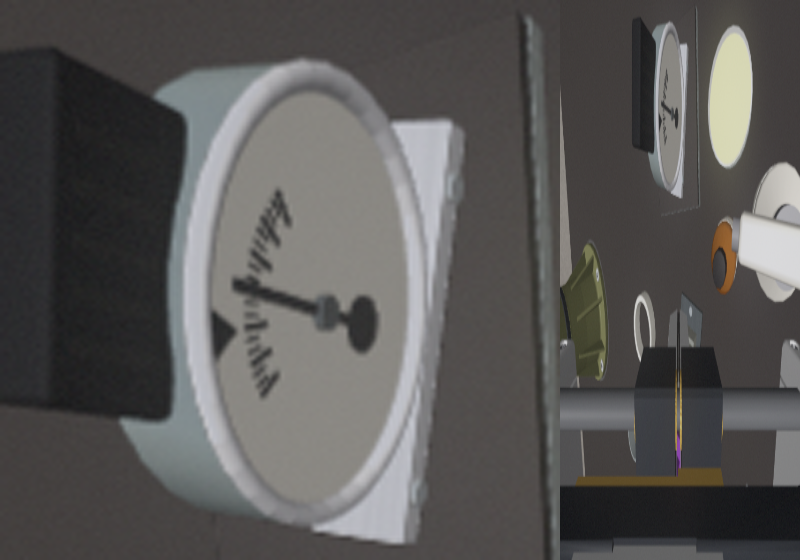

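The crop (scale 4, offset 158,0) shows the pivot at (325,312), the needle tip at (235,283) and the set hand's tip at (236,332). The front bottom edge of the foot runs (465,133)–(415,543), and the top front edge of the grip runs (52,48)–(50,403).

Run:
```python
from h import *
np.set_printoptions(precision=2,suppress=True)
M=np.load("C1.npy");C=(M[:,:3],M[:,3:6],M[:,6]);q=lambda x,y:(158+x/4-.4,y/4-.4)
B=[onz(C,*q(465,133),20),onz(C,*q(413,543),20)];T=[onz(C,*q(450,122),32),onz(C,*q(402,542),32)];G=[onz(C,*q(52,48),180),onz(C,*q(50,403),180)]
for n,E,off in(("footbot",B,18),("foottop",T,18),("grip",G,10)):
    d=E[0]-E[1];y=d/np.linalg.norm(d);x=np.array([y[1],-y[0],0]);print(n,E,np.linalg.norm(d),"yaw",np.degrees(np.arctan2(-y[0],y[1])),"centre",(E[0]+E[1])/2-off*x)
for yaw,ctr in((None,None),):
  for yw in(-13,-11,-15):
    a=np.radians(yw);x=np.array([np.cos(a),np.sin(a),0]);y=np.array([-np.sin(a),np.cos(a),0])
    # pivot: ray at z=88 gives plane offset
    P=onz(C,*q(325,312),88);r=[]
    for p in((235,283),(236,332)):
        o,d=ray(C,*q(*p));X=o+d*((P-o)@x)/(d@x);v=X-P;r.append((np.linalg.norm(v),np.degrees(np.arctan2(-v@y,v[2]))))
    print(yw,"pivot",P-16.5*x,r)
```

```text
footbot [array([576.27, 326.04,  20.  ]), array([559.33, 203.71,  20.  ])] 123.50454290983093 yaw -7.8830505782942 centre [549.97 267.34  20.  ]
foottop [array([576.94, 325.47,  32.  ]), array([561.49, 204.23,  32.  ])] 122.22753624507345 yaw -7.262203824477982 centre [551.36 267.13  32.  ]
grip [array([565.38, 296.96, 180.  ]), array([558.71, 234.06, 180.  ])] 63.25824344350969 yaw -6.052653348347157 centre [552.1  266.56 180.  ]
-13 pivot [551.59 268.86  88.  ] [(np.float64(39.85523046699715), np.float64(-0.0697193858974857)), (np.float64(38.27720456977731), np.float64(15.742407052069142))]
-11 pivot [551.47 268.29  88.  ] [(np.float64(39.85303654778406), np.float64(-0.07002185660184099)), (np.float64(38.740803152554115), np.float64(15.582920272897248))]
-15 pivot [551.73 269.41  88.  ] [(np.float64(39.85740846693654), np.float64(-0.0695038325108653)), (np.float64(37.8187640224356), np.float64(15.923726160630567))]
```

```bash
python3 -m inch '[{"gripper":0.8,"dx":-0.015,"dy":0.02,"dz":0.035,"wx":0,"wy":-6,"wz":0},{"gripper":0.8,"dx":-0.035,"dy":0.045,"dz":0.04,"wx":0,"wy":-12,"wz":0},{"gripper":0.8,"dx":-0.055,"dy":0.07,"dz":0.04,"wx":0,"wy":-18,"wz":0},{"gripper":0.8,"dx":-0.075,"dy":0.095,"dz":0.04,"wx":0,"wy":-24,"wz":0},{"gripper":0.8,"dx":-0.089,"dy":0.122,"dz":0.04,"wx":0,"wy":-30,"wz":0}]' 40
python3 -m inch '[{"gripper":0.8,"dx":0,"dy":0,"dz":0,"wx":0,"wy":0,"wz":-4},{"gripper":0.8,"dx":0,"dy":0,"dz":0,"wx":0,"wy":0,"wz":-7.5},{"gripper":0.8,"dx":0,"dy":0,"dz":0,"wx":0,"wy":0,"wz":-7.5},{"gripper":0.8,"dx":0,"dy":0,"dz":0,"wx":0,"wy":0,"wz":-7.5},{"gripper":0.8,"dx":0,"dy":0,"dz":0,"wx":0,"wy":0,"wz":-7.5}]'
python3 -m inch '[{"gripper":0.8,"dx":0,"dy":0,"dz":0,"wx":0,"wy":0,"wz":0},{"gripper":0.8,"dx":0,"dy":0,"dz":0,"wx":0,"wy":0,"wz":0},{"gripper":0.8,"dx":0,"dy":0,"dz":0,"wx":0,"wy":0,"wz":0},{"gripper":0.8,"dx":0,"dy":0,"dz":0,"wx":0,"wy":0,"wz":0},{"gripper":0.8,"dx":0,"dy":0,"dz":0,"wx":0,"wy":0,"wz":0}]'
python3 -c "
from h import *
for _ in range(3):
  s=manip.read_state();print(s['eef_pos'],s['eef_rot'],s['finger_gap'])"
```

```text
clock: 4.52
eef_pos: [549.6, 267.7, 230.0]
eef_rot: [3.122, -0.003, 1.57]
wrist_force: [1.5, 0.3, 0.7]
finger_gap: 30.6
finger_force: 0.0
clock: 4.93
eef_pos: [551.4, 266.8, 228.6]
eef_rot: [3.129, -0.001, 1.441]
wrist_force: [-0.3, -0.8, 0.9]
finger_gap: 63.7
finger_force: 0.0
clock: 5.35
eef_pos: [551.2, 267.3, 228.4]
eef_rot: [3.129, -0.001, 1.44]
wrist_force: [0.8, -0.3, 1.6]
finger_gap: 75.0
finger_force: 0.0
[551.2238762  267.26337479 228.42524645] [ 3.12938306e+00 -6.76175571e-04  1.43978425e+00] 75.0190067457264
[551.2238762  267.26337479 228.42524645] [ 3.12938306e+00 -6.76175571e-04  1.43978425e+00] 75.0190067457264
[551.2238762  267.26337479 228.42524645] [ 3.12938306e+00 -6.76175571e-04  1.43978425e+00] 75.0190067457264
```

```bash
python3 -m inch '[{"gripper":0.8,"dx":0,"dy":0,"dz":-0.025,"wx":0,"wy":0.7,"wz":0},{"gripper":0.8,"dx":0,"dy":0,"dz":-0.05,"wx":0,"wy":0.7,"wz":0},{"gripper":0.8,"dx":0,"dy":0,"dz":-0.07,"wx":0,"wy":0.7,"wz":0},{"gripper":0.8,"dx":0,"dy":0,"dz":-0.079,"wx":0,"wy":0.7,"wz":0},{"gripper":0.8,"dx":0,"dy":0,"dz":-0.079,"wx":0,"wy":0.7,"wz":0}]'
python3 -m inch '[{"gripper":0.1,"dx":0,"dy":0,"dz":0,"wx":0,"wy":0,"wz":0},{"gripper":0.1,"dx":0,"dy":0,"dz":0,"wx":0,"wy":0,"wz":0},{"gripper":0.1,"dx":0,"dy":0,"dz":0,"wx":0,"wy":0,"wz":0},{"gripper":0.1,"dx":0,"dy":0,"dz":0,"wx":0,"wy":0,"wz":0},{"gripper":0.1,"dx":0,"dy":0,"dz":0,"wx":0,"wy":0,"wz":0}]' 45
python3 -m inch '[{"gripper":0,"dx":0,"dy":0,"dz":0,"wx":0,"wy":0,"wz":0},{"gripper":0,"dx":0,"dy":0,"dz":0,"wx":0,"wy":0,"wz":0},{"gripper":0,"dx":0,"dy":0,"dz":0,"wx":0,"wy":0,"wz":0},{"gripper":0,"dx":0,"dy":0,"dz":0,"wx":0,"wy":0,"wz":0},{"gripper":0,"dx":0,"dy":0,"dz":0,"wx":0,"wy":0,"wz":0}]' 45
```

```text
clock: 5.77
eef_pos: [550.4, 267.0, 147.6]
eef_rot: [-3.139, 0.003, 1.44]
wrist_force: [0.3, -0.3, 0.4]
finger_gap: 75.3
finger_force: 0.0
clock: 6.18
eef_pos: [551.4, 267.4, 150.2]
eef_rot: [3.14, 0.0, 1.44]
wrist_force: [-0.4, 0.5, -0.1]
finger_gap: 45.3
finger_force: 0.0
clock: 6.6
eef_pos: [551.2, 267.3, 149.5]
eef_rot: [3.141, 0.001, 1.44]
wrist_force: [0.7, 0.8, 0.2]
finger_gap: 19.8
finger_force: 45.0
```

```bash
python3 -m inch '[{"gripper":0,"dx":0,"dy":0,"dz":0.01,"wx":0,"wy":0,"wz":0},{"gripper":0,"dx":0,"dy":0,"dz":0.03,"wx":0,"wy":0,"wz":0},{"gripper":0,"dx":0,"dy":0,"dz":0.05,"wx":0,"wy":0,"wz":0},{"gripper":0,"dx":0,"dy":0,"dz":0.063,"wx":0,"wy":0,"wz":0},{"gripper":0,"dx":0.003,"dy":-0.02,"dz":0.063,"wx":0,"wy":0,"wz":-0.3}]'
python3 -m inch '[{"gripper":0,"dx":0.005,"dy":-0.037,"dz":0,"wx":0,"wy":0,"wz":-0.3},{"gripper":0,"dx":0.01,"dy":-0.074,"dz":0,"wx":0,"wy":0,"wz":-0.6},{"gripper":0,"dx":0.015,"dy":-0.111,"dz":0,"wx":0,"wy":0,"wz":-0.9},{"gripper":0,"dx":0.02,"dy":-0.148,"dz":0,"wx":0,"wy":0,"wz":-1.2},{"gripper":0,"dx":0.0245,"dy":-0.185,"dz":0,"wx":0,"wy":0,"wz":-1.2}]'
python3 -m inch '[{"gripper":0,"dx":0,"dy":0,"dz":0,"wx":0,"wy":0,"wz":0},{"gripper":0,"dx":0,"dy":0,"dz":0,"wx":0,"wy":0,"wz":0},{"gripper":0,"dx":0,"dy":0,"dz":0,"wx":0,"wy":0,"wz":0},{"gripper":0,"dx":0,"dy":0,"dz":0,"wx":0,"wy":0,"wz":0},{"gripper":0,"dx":0,"dy":0,"dz":0,"wx":0,"wy":0,"wz":0}]'
python3 - <<'E'
from h import *
a=[]
for n,X in(("scene",[590,62,120]),("side",[579,62,110]),("wrist",[579,62,150])):
    C=cam(n);im=manip.camera(n);cv2.imwrite(f"pics/raw_{n}2.png",im)
    if n=="wrist":a.append(cv2.resize(im,(266,200)));continue
    x,y=[int(v) for v in proj(C,X)];print(n,x-35,y-45)
    a.append(cv2.resize(im[y-45:y+45,x-35:x+35],(400,514),interpolation=2))
cv2.imwrite("pics/over.png",np.hstack(a[:2]))
s=manip.read_state();print(s['eef_pos'],s['eef_rot'],s['wrist_force'],s['finger_gap'])
E
```

```text
clock: 7.02
eef_pos: [554.3, 249.8, 215.9]
eef_rot: [3.138, -0.002, 1.437]
wrist_force: [1.2, -0.7, -4.5]
finger_gap: 19.9
finger_force: 45.0
clock: 7.43
eef_pos: [578.4, 60.6, 212.8]
eef_rot: [-3.141, 0.001, 1.413]
wrist_force: [0.7, 0.5, -3.4]
finger_gap: 19.7
finger_force: 45.0
clock: 7.85
eef_pos: [578.5, 63.4, 212.6]
eef_rot: [3.142, 0.001, 1.415]
wrist_force: [-0.5, 0.4, -4.4]
finger_gap: 19.9
finger_force: 45.0
scene 235 137
side 212 126
[578.5559338   63.08079713 212.4821135 ] [3.14154608e+00 8.67285781e-04 1.41465206e+00] [-0.68674408  0.38462215 -4.24599421] 19.917379411084283
```

View pics/over.png

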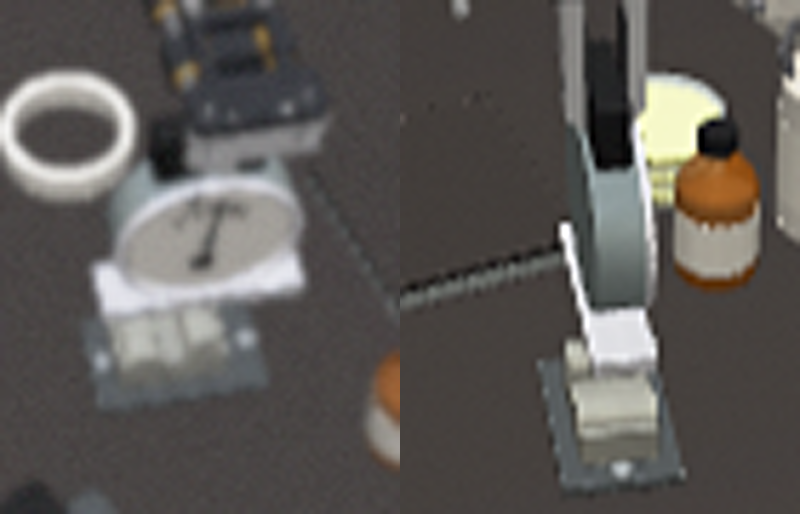

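Both views show the gauge upright over the stud. The visible plate corners are at scene crop (100,408) and (268,380), and side crop (162,490) and (285,478). I use them to cross-check the stud pose, and check the gauge position against the stud in the same views.

Run:
```python
from h import *
np.set_printoptions(precision=1,suppress=True)
S=cam("scene");D=cam("side");f=5.714
q=lambda o,x,y:(o[0]+x/f-.4,o[1]+y/f-.4)
for p in((100,408),(268,380)):print("scene",onz(S,*q((235,137),*p),8))
for p in((162,490),(285,478)):print("side",onz(D,*q((212,126),*p),8))
# foot: scene front bottom edge of foot z=83, side -y bottom edge
for p in((108,315),(303,292)):print("scene foot",onz(S,*q((235,137),*p),83))
for p in((197,372),(255,365)):print("side foot",onz(D,*q((212,126),*p),83))
```

```text
scene [599.  -10.2   8. ]
scene [617.   97.8   8. ]
side [532.1  -4.9   8. ]
side [601.  -18.1   8. ]
scene foot [580.8   2.1  83. ]
scene foot [606.8 120.4  83. ]
side foot [556.7   4.1  83. ]
side foot [588.8  -0.7  83. ]
```

```bash
python3 -m inch '[{"gripper":0,"dx":0,"dy":-0.001,"dz":-0.01,"wx":0,"wy":0,"wz":0},{"gripper":0,"dx":0,"dy":-0.001,"dz":-0.018,"wx":0,"wy":0,"wz":0},{"gripper":0,"dx":0,"dy":-0.001,"dz":-0.024,"wx":0,"wy":0,"wz":0},{"gripper":0,"dx":0,"dy":-0.001,"dz":-0.027,"wx":0,"wy":0,"wz":0},{"gripper":0,"dx":0,"dy":-0.001,"dz":-0.027,"wx":0,"wy":0,"wz":0}]'
python3 -m inch '[{"gripper":0,"dx":0,"dy":0,"dz":-0.0005,"wx":0,"wy":0,"wz":0},{"gripper":0,"dx":0,"dy":0,"dz":-0.001,"wx":0,"wy":0,"wz":0},{"gripper":0,"dx":0,"dy":0,"dz":-0.0015,"wx":0,"wy":0,"wz":0},{"gripper":0,"dx":0,"dy":0,"dz":-0.002,"wx":0,"wy":0,"wz":0},{"gripper":0,"dx":0,"dy":0,"dz":-0.002,"wx":0,"wy":0,"wz":0}]'
```

```text
clock: 8.42
eef_pos: [578.2, 61.3, 184.3]
eef_rot: [-3.14, 0.001, 1.413]
wrist_force: [0.2, 0.7, -4.9]
finger_gap: 19.4
finger_force: 45.0
clock: 8.83
eef_pos: [578.7, 61.3, 183.6]
eef_rot: [3.141, 0.001, 1.414]
wrist_force: [-0.1, 0.3, -3.7]
finger_gap: 19.6
finger_force: 45.0
```

```bash
python3 -m inch '[{"gripper":0,"dx":0,"dy":0,"dz":-0.0005,"wx":0,"wy":0,"wz":0},{"gripper":0,"dx":0,"dy":0,"dz":-0.001,"wx":0,"wy":0,"wz":0},{"gripper":0,"dx":0,"dy":0,"dz":-0.001,"wx":0,"wy":0,"wz":0},{"gripper":0,"dx":0,"dy":0,"dz":-0.001,"wx":0,"wy":0,"wz":0},{"gripper":0,"dx":0,"dy":0,"dz":-0.001,"wx":0,"wy":0,"wz":0}]'
```

```text
clock: 9.25
eef_pos: [578.6, 61.3, 182.5]
eef_rot: [3.141, 0.001, 1.414]
wrist_force: [-0.0, 0.4, -4.4]
finger_gap: 19.9
finger_force: 45.0
```

```bash
python3 -m inch '[{"gripper":0,"dx":0,"dy":0,"dz":-0.0005,"wx":0,"wy":0,"wz":0},{"gripper":0,"dx":0,"dy":0,"dz":-0.001,"wx":0,"wy":0,"wz":0},{"gripper":0,"dx":0,"dy":0,"dz":-0.001,"wx":0,"wy":0,"wz":0},{"gripper":0,"dx":0,"dy":0,"dz":-0.001,"wx":0,"wy":0,"wz":0},{"gripper":0,"dx":0,"dy":0,"dz":-0.001,"wx":0,"wy":0,"wz":0}]'
```

```text
clock: 9.67
eef_pos: [578.8, 61.4, 182.4]
eef_rot: [3.14, 0.001, 1.414]
wrist_force: [-2.7, -0.3, 5.5]
finger_gap: 20.0
finger_force: 45.0
```

Run:
```python
import numpy as np
def f(d):
    t=np.radians(d);n=np.array([np.sin(t),np.cos(t)]);tt=np.array([np.cos(t),-np.sin(t)]);return 140.5*n-11*t*tt-[0,140.5]
for a,L in((0,[1.6,3.2,4.8,6.4,8]),(8,[10,12,14,15,15.4])):
    for d in L:
        y,z=f(d)-f(a);print(d,"dx %.4f dy %.4f dz %.4f wx %.2f wy %.2f"%(y*.158/1e3,y*.987/1e3,z/1e3,-(d-a)*.987,(d-a)*.158))
```

```text
1.6 dx 0.0006 dy 0.0036 dz -0.0000 wx -1.58 wy 0.25
3.2 dx 0.0011 dy 0.0071 dz -0.0002 wx -3.16 wy 0.51
4.8 dx 0.0017 dy 0.0107 dz -0.0004 wx -4.74 wy 0.76
6.4 dx 0.0023 dy 0.0143 dz -0.0007 wx -6.32 wy 1.01
8 dx 0.0028 dy 0.0178 dz -0.0012 wx -7.90 wy 1.26
10 dx 0.0007 dy 0.0044 dz -0.0006 wx -1.97 wy 0.32
12 dx 0.0014 dy 0.0088 dz -0.0014 wx -3.95 wy 0.63
14 dx 0.0021 dy 0.0132 dz -0.0024 wx -5.92 wy 0.95
15 dx 0.0025 dy 0.0153 dz -0.0029 wx -6.91 wy 1.11
15.4 dx 0.0026 dy 0.0162 dz -0.0031 wx -7.30 wy 1.17
```

```bash
python3 -m inch '[{"gripper":0,"dx":0.0006,"dy":0.0036,"dz":0,"wx":-1.58,"wy":0.25,"wz":0},{"gripper":0,"dx":0.0011,"dy":0.0071,"dz":-0.0002,"wx":-3.16,"wy":0.51,"wz":0},{"gripper":0,"dx":0.0017,"dy":0.0107,"dz":-0.0004,"wx":-4.74,"wy":0.76,"wz":0},{"gripper":0,"dx":0.0023,"dy":0.0143,"dz":-0.0007,"wx":-6.32,"wy":1.01,"wz":0},{"gripper":0,"dx":0.0028,"dy":0.0178,"dz":-0.0012,"wx":-7.9,"wy":1.26,"wz":0}]'
python3 -m inch '[{"gripper":0,"dx":0,"dy":0,"dz":0,"wx":0,"wy":0,"wz":0},{"gripper":0,"dx":0,"dy":0,"dz":0,"wx":0,"wy":0,"wz":0},{"gripper":0,"dx":0,"dy":0,"dz":0,"wx":0,"wy":0,"wz":0},{"gripper":0,"dx":0,"dy":0,"dz":0,"wx":0,"wy":0,"wz":0},{"gripper":0,"dx":0,"dy":0,"dz":0,"wx":0,"wy":0,"wz":0}]'
```

```text
clock: 10.08
eef_pos: [581.7, 79.4, 181.2]
eef_rot: [3.14, 0.142, 1.413]
wrist_force: [-2.7, 1.6, 5.7]
finger_gap: 19.5
finger_force: 45.0
clock: 10.5
eef_pos: [581.7, 79.3, 181.2]
eef_rot: [3.14, 0.14, 1.414]
wrist_force: [-1.0, 0.1, 6.1]
finger_gap: 19.4
finger_force: 45.0
```

Force is steady at about 10 N on the crest, so I continue the rock.

```bash
python3 -m inch '[{"gripper":0,"dx":0.0007,"dy":0.0044,"dz":-0.0006,"wx":-1.97,"wy":0.32,"wz":0},{"gripper":0,"dx":0.0014,"dy":0.0088,"dz":-0.0014,"wx":-3.95,"wy":0.63,"wz":0},{"gripper":0,"dx":0.0021,"dy":0.0132,"dz":-0.0024,"wx":-5.92,"wy":0.95,"wz":0},{"gripper":0,"dx":0.0025,"dy":0.0153,"dz":-0.0029,"wx":-6.91,"wy":1.11,"wz":0},{"gripper":0,"dx":0.0026,"dy":0.0162,"dz":-0.0031,"wx":-7.3,"wy":1.17,"wz":0}]'
for i in 1 2 3; do python3 -m inch '[{"gripper":0,"dx":0,"dy":0,"dz":0,"wx":0,"wy":0,"wz":0},{"gripper":0,"dx":0,"dy":0,"dz":0,"wx":0,"wy":0,"wz":0},{"gripper":0,"dx":0,"dy":0,"dz":0,"wx":0,"wy":0,"wz":0},{"gripper":0,"dx":0,"dy":0,"dz":0,"wx":0,"wy":0,"wz":0},{"gripper":0,"dx":0,"dy":0,"dz":0,"wx":0,"wy":0,"wz":0}]' | tail -6; done
python3 - <<'E'
from h import *
np.set_printoptions(precision=4,suppress=True)
A=[]
for n,X in(("scene",[595,85,105]),("side",[579,75,110])):
    C=cam(n);im=np.mean([manip.camera(n).astype(float) for _ in range(10)],0).astype(np.uint8);cv2.imwrite(f"pics/raw_{n}3.png",im)
    x,y=[int(v) for v in proj(C,X)];w,h=(24,30) if n=="scene" else (35,44);print(n,x-w,y-h)
    A.append(cv2.resize(im[y-h:y+h,x-w:x+w],(400,500),interpolation=2))
cv2.imwrite("pics/lean.png",np.hstack(A))
s=manip.read_state();R=Ro.from_euler('xyz',s['eef_rot']).as_matrix();print(s['eef_pos'],R[:,2],np.degrees(np.arccos(-R[2,2])),s['clock'])
E
```

```text
clock: 10.92
eef_pos: [584.4, 95.9, 178.0]
eef_rot: [3.14, 0.271, 1.414]
wrist_force: [-0.9, -0.7, 4.6]
finger_gap: 19.9
finger_force: 45.0
clock: 11.33
eef_pos: [584.4, 95.4, 178.1]
eef_rot: [3.14, 0.269, 1.413]
wrist_force: [-1.0, -0.1, 5.6]
finger_gap: 19.4
finger_force: 45.0
clock: 11.75
eef_pos: [584.4, 95.4, 178.1]
eef_rot: [3.14, 0.269, 1.413]
wrist_force: [-1.3, 0.8, 5.7]
finger_gap: 19.6
finger_force: 45.0
clock: 12.17
eef_pos: [584.4, 95.4, 178.1]
eef_rot: [3.14, 0.269, 1.413]
wrist_force: [-1.1, 0.7, 5.2]
finger_gap: 20.1
finger_force: 45.0
scene 253 154
side 210 124
[584.3859  95.4257 178.106 ] [-0.0404 -0.2628 -0.964 ] 15.419240435916818 13.1667
```

View pics/lean.png

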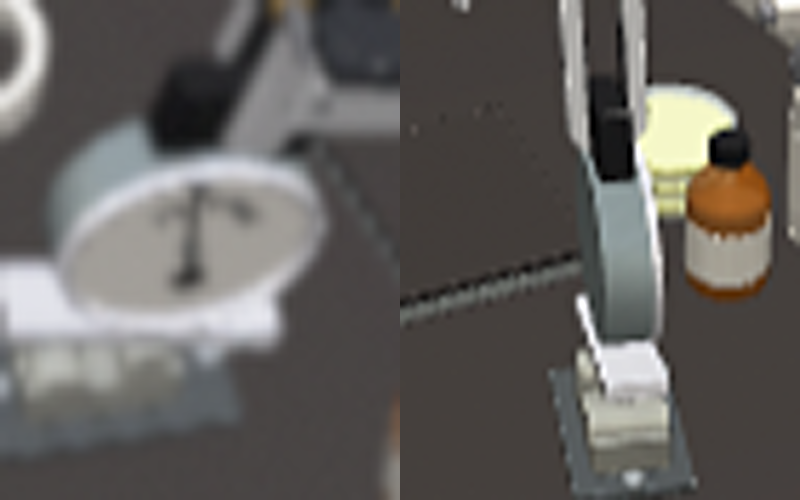

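The needle now points at the set hand, meeting near (197,188) in the crop. I refine the set hand's angle from the saved dial close-up, using the arrow and needle centroids.

Run:
```python
from h import *
M=np.load("C1.npy");C=(M[:,:3],M[:,3:6],M[:,6]);im=cv2.imread("pics/raw_dial.png")
g=cv2.cvtColor(im,6);a=np.radians(-7.8);x=np.array([np.cos(a),np.sin(a),0]);y=np.array([-np.sin(a),np.cos(a),0])
P=onz(C,158+325/4-.4,312/4-.4,88)
# rectify the dial plane: 4 px/mm, up = z, right = +y
s=4;N=480;src=np.float32([proj(C,P+y*u+np.array([0,0,v])) for u,v in((-60,60),(60,60),(60,-60),(-60,-60))])
H=cv2.getPerspectiveTransform(src,np.float32([[0,0],[N,0],[N,N],[0,N]]));r=cv2.warpPerspective(g,H,(N,N),flags=2)
rr=cv2.medianBlur(r,5);cx=cy=N/2
V,U=np.mgrid[:N,:N];dx=(U-cx)/s;dy=(cy-V)/s;R=np.hypot(dx,dy);T=np.degrees(np.arctan2(-dx,dy))
for lo,hi,t0,t1,n in((41,46,5,27,"set"),(44,48,5,27,"set"),(39,47,5,27,"set"),(12,33,-8,8,"needle"),(12,36,-8,8,"needle"),(-1,-1,0,0,"")):
    m=(R>lo)&(R<hi)&(T>t0)&(T<t1);
    if not m.any():continue
    w=np.clip(110-rr[m].astype(float),0,None);print(n,lo,hi,(w*T[m]).sum()/w.sum(),w.astype(bool).sum(),rr[m].min())
cv2.imwrite("pics/rect.png",cv2.resize(r,(600,600)))
```

```text
set 41 46 14.783460099644357 504 43
set 44 48 14.791968732567598 600 41
set 39 47 14.809251709642355 735 41
needle 12 33 0.2619384092527843 1379 44
needle 12 36 0.17455664984916008 1720 44
```

View pics/rect.png

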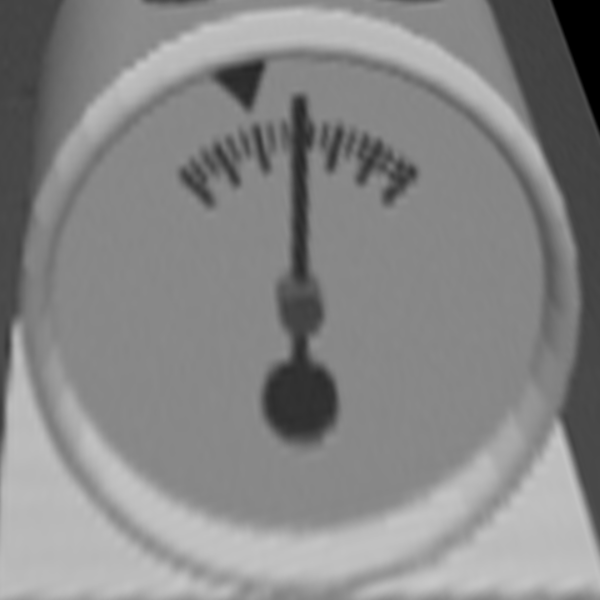

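The rectified dial has the set hand's tip at (248,110), its base centre near (240,68), and the needle at x=300. That puts the lean needed at about 15.0°, against 15.4° now. I trim it slightly and ease the press.

```bash
python3 -m inch '[{"gripper":0,"dx":0,"dy":-0.0004,"dz":0.0003,"wx":0.2,"wy":-0.03,"wz":0},{"gripper":0,"dx":-0.0001,"dy":-0.0009,"dz":0.0005,"wx":0.39,"wy":-0.06,"wz":0},{"gripper":0,"dx":-0.0001,"dy":-0.0009,"dz":0.0005,"wx":0.39,"wy":-0.06,"wz":0},{"gripper":0,"dx":-0.0001,"dy":-0.0009,"dz":0.0005,"wx":0.39,"wy":-0.06,"wz":0},{"gripper":0,"dx":-0.0001,"dy":-0.0009,"dz":0.0005,"wx":0.39,"wy":-0.06,"wz":0}]'
for i in 1 2 3; do python3 -m inch '[{"gripper":0,"dx":0,"dy":0,"dz":0,"wx":0,"wy":0,"wz":0},{"gripper":0,"dx":0,"dy":0,"dz":0,"wx":0,"wy":0,"wz":0},{"gripper":0,"dx":0,"dy":0,"dz":0,"wx":0,"wy":0,"wz":0},{"gripper":0,"dx":0,"dy":0,"dz":0,"wx":0,"wy":0,"wz":0},{"gripper":0,"dx":0,"dy":0,"dz":0,"wx":0,"wy":0,"wz":0}]' | tail -5; done
```

```text
clock: 13.58
eef_pos: [584.3, 94.5, 178.3]
eef_rot: [3.141, 0.262, 1.413]
wrist_force: [-0.2, 0.5, 6.3]
finger_gap: 19.8
finger_force: 45.0
eef_pos: [584.2, 94.5, 178.4]
eef_rot: [3.141, 0.262, 1.413]
wrist_force: [-1.2, 1.1, 5.0]
finger_gap: 19.8
finger_force: 45.0
eef_pos: [584.2, 94.5, 178.3]
eef_rot: [3.141, 0.262, 1.413]
wrist_force: [-0.4, 0.7, 5.9]
finger_gap: 19.4
finger_force: 45.0
eef_pos: [584.2, 94.5, 178.3]
eef_rot: [3.141, 0.262, 1.413]
wrist_force: [-0.8, 1.8, 6.1]
finger_gap: 19.7
finger_force: 45.0
```

```bash
for i in 1 2; do python3 -m inch '[{"gripper":0,"dx":0,"dy":0,"dz":0.0001,"wx":0,"wy":0,"wz":0},{"gripper":0,"dx":0,"dy":0,"dz":0.0002,"wx":0,"wy":0,"wz":0},{"gripper":0,"dx":0,"dy":0,"dz":0.0002,"wx":0,"wy":0,"wz":0},{"gripper":0,"dx":0,"dy":0,"dz":0.0002,"wx":0,"wy":0,"wz":0},{"gripper":0,"dx":0,"dy":0,"dz":0.0002,"wx":0,"wy":0,"wz":0}]' | grep -E "pos|wrist"; done
python3 -m inch '[{"gripper":0,"dx":0,"dy":0,"dz":0,"wx":0,"wy":0,"wz":0},{"gripper":0,"dx":0,"dy":0,"dz":0,"wx":0,"wy":0,"wz":0},{"gripper":0,"dx":0,"dy":0,"dz":0,"wx":0,"wy":0,"wz":0},{"gripper":0,"dx":0,"dy":0,"dz":0,"wx":0,"wy":0,"wz":0},{"gripper":0,"dx":0,"dy":0,"dz":0,"wx":0,"wy":0,"wz":0}]'
```

```text
eef_pos: [584.2, 94.5, 178.4]
wrist_force: [-1.0, 1.9, 5.4]
eef_pos: [584.1, 94.5, 178.3]
wrist_force: [1.0, 0.8, 4.8]
clock: 16.08
eef_pos: [584.2, 94.5, 178.3]
eef_rot: [3.141, 0.262, 1.413]
wrist_force: [0.5, 0.3, 5.0]
finger_gap: 19.6
finger_force: 45.0
```

```bash
python3 -c "
from cell import manip
print(manip.sign_off())"
```

```text
the job is handed in; nothing more can be done
None
```

I pressed and released the record button, set the gauge upright on the high crest and rocked it over, and handed the job in at 16 s still holding it at a 15.0° lean (set hand measured at 14.6–15.3°), pressed on the crest with about 9 N; the cameras showed the needle on the set hand at 15.4°, and I did not re-photograph after the last 0.4° trim.

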